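# Key the front ring onto the display spotlight and hold it home

### The job

The stall's display spotlight stands on the bench pointing straight up with its knurled front ring (the one with the white diffuser) lying loose beside it. Set the ring on the lamp's nose, diffuser up, turn it until its hidden keyways drop over the three pins, then push it fully home against the sprung lens, flush on the lamp's shoulder. Finish while still holding it pushed home in the gripper (do not let go: I will run the screws in from underneath), and leave the other things on the table where they are.

Things in the scene. Friction and masses are not known exactly. Their poses are not given: they have to be found in the camera images.
- front_ring: the spotlight's front ring: knurled aluminium collar, 60 mm outside diameter, 32 mm high, 0.1 to 0.18 kg, closed near the top by a white opal disc. Starts flat on the table, disc up, open end down. Origin: centre of its underside (open end), z up. Grip it across the knurl, TCP 23 mm above the underside (fingertips then 4 mm above it)
- ring_bore (a point): point on the front ring's axis 12 mm above its underside, inside the bore: 46 mm across and 25 mm deep, up to the disc. Three keyways 9 mm wide, 120 degrees apart, run up the bore from the open end to 22 mm; they cannot be seen from above and nothing outside shows their angle
- lamp_seat (a point): centre of the spotlight's shoulder, a flat black flange 60 mm across on which the front ring must finally sit; z up, 110 mm above the table. The spotlight (black finned head, yoke 120 mm wide along its y, round 120 mm foot) is fixed to the table and points straight up; nothing on it above the shoulder but the nose
- lamp_nose (a point): centre of the top of the aluminium nose on the shoulder: 44 mm across, 22 mm tall, 3.5 mm chamfer. A clear sprung lens stands 7 mm above it. The ring's disc meets the lens with the ring 4 mm above the shoulder; the last 4 mm takes about 3 N rising to 6.5 N, and let go it springs back up 4 mm
- lamp_pins (a point): on the nose's axis, 14.5 mm above the shoulder, level with the tops of three radial steel pins, 5 mm thick, 120 degrees apart, reaching 26.5 mm from the axis. Their angle differs each time and does not follow this frame's yaw. Out of line the ring rests on them; in line (5 degrees either way, every 120 degrees) it drops over them until it meets the lens
- pliers: chain-nose pliers with black grips, 150 mm long, lying flat, 10 mm high; origin under the pivot, jaws along +x
- tweezers: steel tweezers, 120 mm long, 9 mm wide, lying flat along their x, 5 mm high; origin about mid-length
- tape_roll: plain cardboard roll, a smooth ring 80 mm across with a 68 mm hole, 19 mm high (NOT the front ring); origin under its centre
- cord_spool: wooden spool of black cord, 52 mm across, 38 mm high, standing; origin under its centre
- bead_jar: small clear jar with metal lid, 42 mm across, 46 mm high, standing; origin under its centre
- glue_bottle: white plastic bottle, 44 mm across, 115 mm high, standing; origin under its centre
- tin: flat rectangular lidded steel tin 134 x 94 mm, 31 mm high; origin under its centre, long side along its x
Things that resemble listed ones, but are neither listed nor needed, are in the scene too. Leave any green look-alike of the part that bears lamp_seat alone.

How it is judged:
By the outcome, as a careful person would: the job done as asked, in the order asked, and still so for the second after the job is handed in, while the arm keeps its last pose, push and grip.
It also fails if it takes over 58 s, if anything falls off the work surface, if the arm or the gripper's body presses on something with over 40 N, if the wrist force passes 120 N, or if a joint passes its speed limit or range.

### The arm

A 6-joint arm with a two-finger parallel gripper is mounted at the origin on the work surface. World frame = base frame: x ahead of the robot, y to its left, z up, the work surface at z = 0. Lengths are in mm, angles in rad, forces in N, time in s.
With the tool pointing down it reaches from about 350 to 775 mm from the base axis. Payload 7.3 kg.
Tool frame: the origin (TCP) lies between the finger pads, 19 mm behind the fingertips; this is the grasp point; z points along the fingers, y is the line along which they close (so a half turn about z gives the same grasp; the last joint's range is limited). The gripper opens to 92 mm and grips with 3 to 60 N. Pads are 19 mm wide; open, the fingers measure 130 mm over their backs; the gripper's body (75 mm by 190 mm) begins 47 mm behind the grasp point.
Start: joints at [-1.439, 0.342, 1.524, -0, 1.275, -0.146], TCP at [143.998, -504.884, 245.541] pointing down, gripper open.
Joint ranges: [-2.53, 2.53], [-0.77, 2.02], [0.04, 2.7], [-1, 4.14], [0.28, 2.66], [-3.11, 3.11]. Speed limits (rad/s): [2.57, 2.57, 3.14, 3.14, 3.14, 3.14].

### API

Orientations are given as [roll, pitch, yaw] about the fixed x, y, z axes, in that order (R = Rz(yaw) Ry(pitch) Rx(roll)).
In Python, from plant import bot gives the robot as it stands. The module is installed in compiled form; this text tells all that it offers.
- The arm moves only by the shell command python3 -m crank 'ROWS' [OPENING]. ROWS is JSON, a list of rows, each a list of 6 numbers: the shift along the tool's x, y, z in m, then the turn, a rotation vector about the tool's x, y, z in rad. In form: [[dx, dy, dz, wx, wy, wz], ...]. A call has 1 to 5 rows; each row shifts and turns the commanded pose from where the row before left it, along the tool's axes as they then stand; what a row does not reach is not made up. A row lasts 1/8 s, in which the tool goes at most 62.5 mm and 10.7 degrees, less where a joint would pass 70% of its speed; a pose out of reach is approached as far as the arm can. A call is refused whole if a number of a shift passes 0.0625 or a number of a turn 0.188, either way. A call with a gripper value outside its range is refused whole. OPENING is the opening in per cent of the stroke, from 0 (shut) to 100 (fully open), set as the call begins (- or left out, the last holds). The fingers move at their own pace and stop on an object; the grip force is fixed at half the most. Time passes only in rows, so rows that do not move let the fingers close. It gives the time, the measured TCP pose, the force, the opening and the grip force at its end, in the units of the state.
- bot.get_obs(): the state, without advancing time (a new reading comes with each control period).
- bot.capture(name): name is "scene" or "top" or "wrist"; returns a dict with "color" (480x640x3 uint8, blue, green, red), "fov_y" (degrees; the focal length in pixels is half the picture's height over the tangent of half this angle, whatever the lens; pixels are square), "cx", "cy" (the principal point, pixels), "extrinsics" (4x4, takes a point from world to camera coordinates); the wrist camera has in their place "tool_from_camera" (4x4, takes a point from camera to tool coordinates, whose origin is the TCP and whose axes are the flange's). Camera axes: x right, y up, looking along -z (the intrinsics and any distortion apply to the point x, -y, -z); pixel columns grow to the right and rows downward; lengths in mm; the calibration is good to about 2 mm. A picture is of the moment at which its call begins: read the wrist's pose just before it. There is no depth.
- bot.close_job(): hands the job in; it is judged then, once.
The state is a dict: "time": time; "joint_positions": joint angles; "dq": joint speeds; "tau": joint torques, N m; "tool_pos": TCP position; "tcp_rot": TCP orientation; "contact_force": force on the tool from outside, world axes, zero at the start; "moment": the same for the moment, N m; "grip_width": finger opening in mm; "finger_force": force on a finger pad.
Only numpy, scipy, OpenCV 4.12 (cv2) and the standard library are available. Lean on these libraries where they do the work, as an engineer would, in place of code of your own. Each camera call takes 0.05 s, during which the arm holds its last target. There are 200 camera calls.

## Working session

There is one attempt and no reset: what is moved stays moved. The work goes in short steps, Python scripts to look and compute and a shell command to move; the robot and the scene stay as the last step left them, time stands still between calls to the robot, and variables do not carry over. Pictures are saved under pics/ and viewed, at most 10 in all, crops included, and the job is handed in when it is done.

```bash
mkdir -p pics; ls
python3 - <<'E'
from plant import bot
import cv2,numpy as np
o=bot.get_obs();print({k:np.round(v,3).tolist() for k,v in o.items()})
for n in("scene","top","wrist"):
    c=bot.capture(n);cv2.imwrite(f"pics/{n}0.png",c["color"])
    print(n,{k:(np.round(v,4).tolist()) for k,v in c.items() if k!="color"})
E
```

```text
pics
{'time': 0.0, 'joint_positions': [-1.439, 0.343, 1.525, 0.0, 1.275, -0.146], 'dq': [-0.001, -0.001, -0.0, -0.002, 0.0, -0.0], 'tau': [-0.001, -43.124, -24.422, 0.072, 0.056, -0.0], 'tool_pos': [143.954, -504.474, 244.827], 'tcp_rot': [-3.14, -0.0, 0.278], 'contact_force': [-0.032, -0.073, 0.767], 'moment': [-0.018, -0.013, -0.035], 'finger_force': 0.0, 'grip_width': 91.737}
scene {'fov_y': 44.3212, 'cx': 315.3456, 'cy': 233.9419, 'extrinsics': [[0.8704, 0.4924, -0.0069, -451.2378], [-0.404, 0.722, 0.5616, 147.4923], [0.2815, -0.4861, 0.8274, -1570.8619], [0.0, 0.0, 0.0, 1.0]]}
top {'fov_y': 51.6707, 'cx': 325.1742, 'cy': 240.1222, 'extrinsics': [[-0.0255, -0.9997, 0.0023, 14.8152], [0.9959, -0.0252, 0.087, -533.1178], [-0.087, 0.0045, 0.9962, -1307.6661], [0.0, 0.0, 0.0, 1.0]]}
wrist {'fov_y': 61.9185, 'cx': 320.6239, 'cy': 240.5359, 'tool_from_camera': [[-0.0002, 0.961, 0.2766, 76.0867], [1.0, 0.0001, 0.0003, -0.9884], [0.0003, 0.2766, -0.961, -137.7923], [0.0, 0.0, 0.0, 1.0]]}
```

View pics/scene0.png

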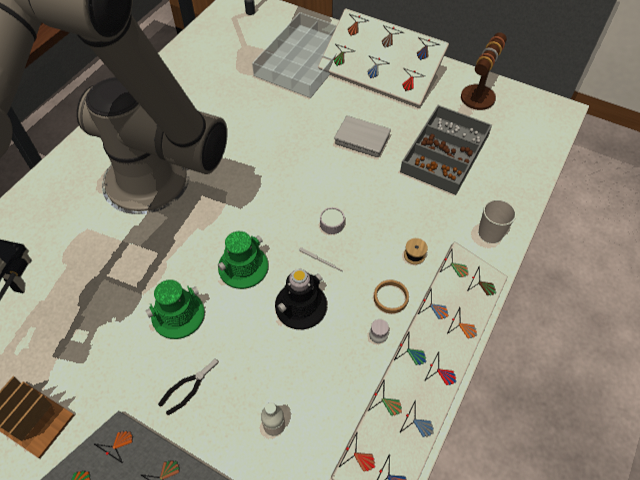

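View pics/top0.png

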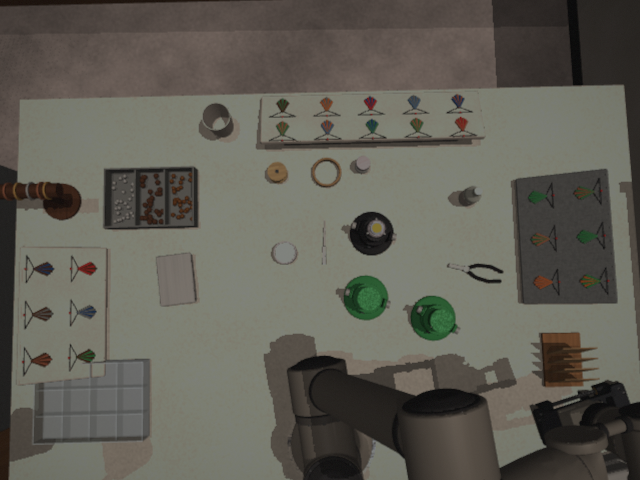

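The ring is at top (284,253) and scene (332,220). The lamp's nose is at top (376,229) and scene (299,278). Next I'll cast rays from these.

```bash
cat > h.py <<'E'
import numpy as np,cv2
from scipy.spatial.transform import Rotation as R
from plant import bot
def shot(n):
    o=bot.get_obs();c=bot.capture(n);im=c["color"]
    f=im.shape[0]/2/np.tan(np.radians(c["fov_y"])/2)
    if n=="wrist":
        T=np.eye(4);T[:3,:3]=R.from_euler("xyz",o["tcp_rot"]).as_matrix();T[:3,3]=o["tool_pos"]
        W=T@np.array(c["tool_from_camera"])
    else: W=np.linalg.inv(np.array(c["extrinsics"]))
    return im,(f,c["cx"],c["cy"],W)
def ray(cam,u,v):
    f,cx,cy,W=cam
    d=W[:3,:3]@np.array([(u-cx)/f,-(v-cy)/f,-1]);return W[:3,3],d/np.linalg.norm(d)
def onz(cam,u,v,z):
    o,d=ray(cam,u,v);return o+d*(z-o[2])/d[2]
def totool(d,o):  # world vector (mm) -> tool axes
    return R.from_euler("xyz",o["tcp_rot"]).as_matrix().T@np.array(d)
E
python3 - <<'E'
from h import *
for n,ps in(("top",((284,253),(376,229))),("scene",((332,216),(299,275)))):
    im,c=shot(n)
    for p,z in zip(ps,(32,135)): print(n,p,onz(c,*p,z).round(1))
    s=im[200:280,250:400] if n=="top" else im[190:330,260:400]
    cv2.imwrite(f"pics/z{n}.png",cv2.resize(s,None,fx=4,fy=4,interpolation=2))
E
```

```text
top (284, 253) [500.9 111.7  32. ]
top (376, 229) [ 547.9 -124.1  135. ]
scene (332, 216) [502.  113.2  32. ]
scene (299, 275) [ 549.  -122.2  135. ]
```

View pics/zscene.png

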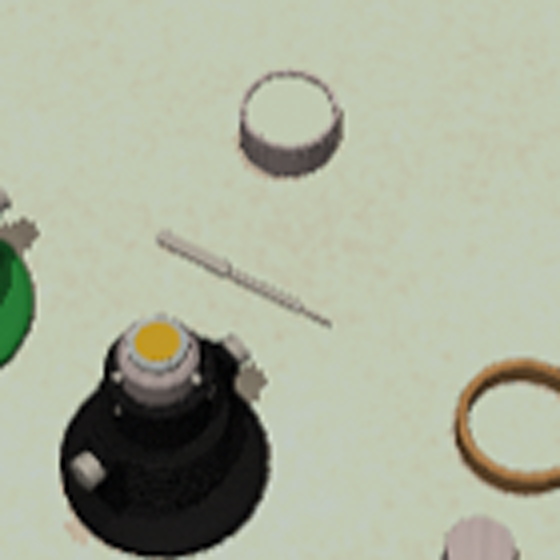

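Both views agree: the ring is near (501.5, 112.5) and the lamp near (548.5, -123). I'll move above the ring.

```bash
python3 -m crank '[[0.04,-0.038,0,0,0,0],[0.04,-0.038,0,0,0,0],[0.04,-0.038,0,0,0,0],[0.04,-0.038,0,0,0,0],[0.04,-0.038,0,0,0,0]]' 100
python3 -m crank '[[0.04,-0.038,0,0,0,0],[0.04,-0.038,0,0,0,0],[0.04,-0.038,0,0,0,0],[0.04,-0.038,0,0,0,0],[0.04,-0.038,0,0,0,0]]'
python3 -m crank '[[0.04,-0.038,0.02,0,0,0],[0.04,-0.038,0.03,0,0,0],[0.033,-0.038,0.035,0,0,0],[0,0,0,0,0,0],[0,0,0,0,0,0]]'
python3 - <<'E'
from h import *
o=bot.get_obs();print(o["tool_pos"],o["tcp_rot"],o["joint_positions"])
im,c=shot("wrist");cv2.imwrite("pics/w1.png",im)
E
```

```text
time: 0.88
tool_pos: [284.8, -265.8, 245.6]
tcp_rot: [3.141, -0.0, 0.277]
contact_force: [2.0, -0.2, 0.2]
grip_width: 91.7
finger_force: 0.0
time: 1.5
tool_pos: [425.1, -28.0, 245.7]
tcp_rot: [3.141, -0.0, 0.278]
contact_force: [0.9, -0.9, 0.4]
grip_width: 91.9
finger_force: 0.0
time: 2.12
tool_pos: [501.6, 110.4, 160.7]
tcp_rot: [3.141, 0.0, 0.278]
contact_force: [-0.3, 0.7, 0.1]
grip_width: 92.0
finger_force: 0.0
[501.60282886 110.43773573 160.71551814] [3.14126435e+00 4.84187179e-04 2.78475330e-01] [ 6.76578195e-02  4.07710535e-01  1.67865833e+00 -4.85354502e-04
  1.05562860e+00  1.36021795e+00]
```

View pics/w1.png

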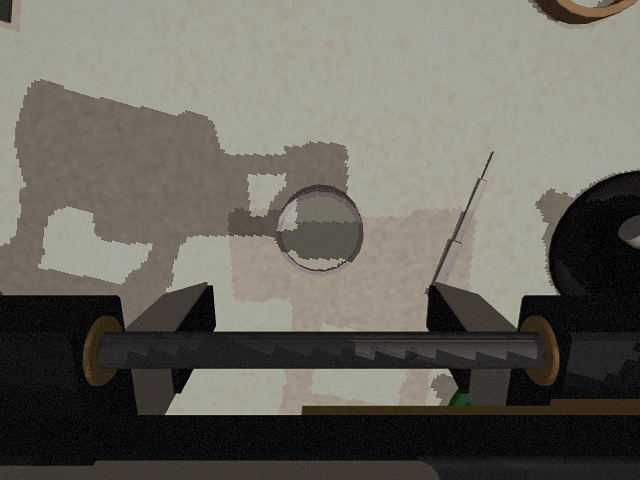

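The ring sits in the wrist picture as a circle, centre (320,229), about 87 px across.

Run:
```python
from h import *
im,c=shot("wrist");o=bot.get_obs()
for p in((320,229),(276,229),(363,229),(320,185),(320,273)): print(p,onz(c,*p,32).round(1))
p=onz(c,320,229,32);print(totool(p-o["tool_pos"],o))
```

```text
(320, 229) [508.7 113.4  32. ]
(276, 229) [500.4 142.5  32. ]
(363, 229) [516.9  84.9  32. ]
(320, 185) [537.9 121.7  32. ]
(320, 273) [477.7 104.6  32. ]
[  7.34262242  -1.77290311 129.68913419]
```

Run:
```python
from h import *
im,c=shot("wrist")
t,ct=shot("top");s,cs=shot("scene")
f=lambda a,k:cv2.resize(a,None,fx=k,fy=k,interpolation=2)
a=f(im[170:290,260:380],3);b=f(t[233:273,264:304],9);d=f(s[195:240,310:355],8)
cv2.imwrite("pics/m1.png",np.hstack([a[:360,:],cv2.resize(b,(360,360))]))
g=cv2.cvtColor(im,cv2.COLOR_BGR2GRAY)
print("row profile col320",g[178:205,320].tolist(),g[260:285,320].tolist())
```

```text
row profile col320 [102, 101, 103, 103, 101, 104, 106, 62, 55, 56, 51, 51, 92, 47, 96, 95, 96, 96, 91, 112, 113, 111, 107, 110, 111, 107, 108] [155, 153, 150, 150, 153, 153, 152, 151, 160, 87, 56, 76, 137, 136, 137, 140, 145, 146, 149, 148, 152, 152, 153, 150, 146]
```

View pics/m1.png

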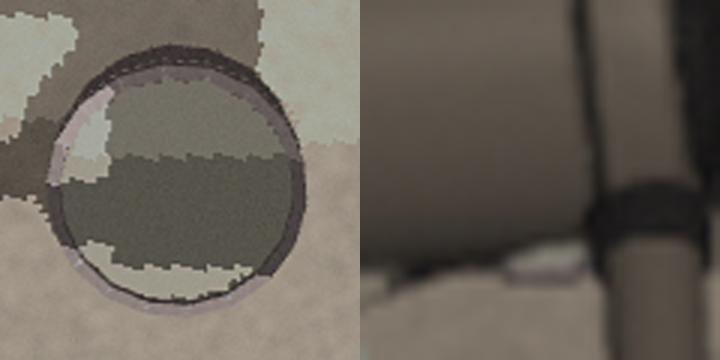

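Run:
```python
from h import *
im,c=shot("wrist");o=bot.get_obs()
for p in((319.3,191),(319.3,274.7),(319.3,232.8)): print(p,onz(c,*p,32).round(1),totool(onz(c,*p,32)-o["tool_pos"],o).round(1))
p=onz(c,319.5,185,0);print(totool(p-o["tool_pos"],o).round(1))
```

```text
(319.3, 191) [534.1 120.8  32. ] [ 33.7  -1.8 129.6]
(319.3, 274.7) [476.4 104.5  32. ] [-26.2  -1.9 129.5]
(319.3, 232.8) [506.2 112.9  32. ] [  4.7  -1.9 129.6]
[ 33.2  -1.8 161.6]
```

```bash
python3 -m crank '[[0.003,-0.002,0.04,0,0,0],[0,0,0.04,0,0,0],[0,0,0.03,0,0,0],[0,0,0.02,0,0,0],[0,0,0.007,0,0,0]]'
python3 -m crank '[[0,0,0,0,0,0],[0,0,0,0,0,0],[0,0,0,0,0,0],[0,0,0,0,0,0],[0,0,0,0,0,0]]' 40
python3 -m crank '[[0,0,0,0,0,0],[0,0,0,0,0,0]]'
```

```text
time: 3.05
tool_pos: [503.7, 112.9, 23.0]
tcp_rot: [-3.141, 0.001, 0.277]
contact_force: [-0.1, 0.4, 0.6]
grip_width: 91.9
finger_force: 0.0
time: 3.68
tool_pos: [504.5, 113.4, 24.3]
tcp_rot: [3.141, -0.001, 0.278]
contact_force: [-0.5, -1.1, 6.5]
grip_width: 59.7
finger_force: 30.0
time: 3.92
tool_pos: [504.5, 113.3, 24.3]
tcp_rot: [3.141, -0.001, 0.278]
contact_force: [-0.6, -0.2, 5.4]
grip_width: 59.6
finger_force: 30.0
```

```bash
python3 -m crank '[[0,0,-0.02,0,0,0],[0,0,-0.05,0,0,0],[0,0,-0.05,0,0,0],[0,0,-0.05,0,0,0],[0,0,-0.045,0,0,0]]'
python3 -m crank '[[-0.012,0.045,0,0,0,0],[-0.013,0.05,0,0,0,0],[-0.013,0.05,0,0,0,0],[-0.013,0.05,0,0,0,0],[-0.012,0.044,0,0,0,0]]'
python3 -m crank '[[0,0,0,0,0,0],[0,0,0,0,0,0]]'
python3 - <<'E'
from h import *
im,c=shot("wrist");cv2.imwrite("pics/w2.png",cv2.resize(im[120:420,120:520],None,fx=2,fy=2,interpolation=2))
E
```

```text
time: 4.55
tool_pos: [503.7, 113.4, 240.3]
tcp_rot: [-3.142, -0.0, 0.278]
contact_force: [0.7, -0.1, -2.0]
grip_width: 59.7
finger_force: 30.0
time: 5.18
tool_pos: [508.6, -135.4, 238.3]
tcp_rot: [-3.141, 0.0, 0.277]
contact_force: [0.7, 0.5, -1.3]
grip_width: 59.5
finger_force: 30.0
time: 5.42
tool_pos: [508.7, -133.2, 238.3]
tcp_rot: [-3.14, 0.001, 0.277]
contact_force: [0.2, 0.5, -0.1]
grip_width: 59.6
finger_force: 30.0
```

View pics/w2.png

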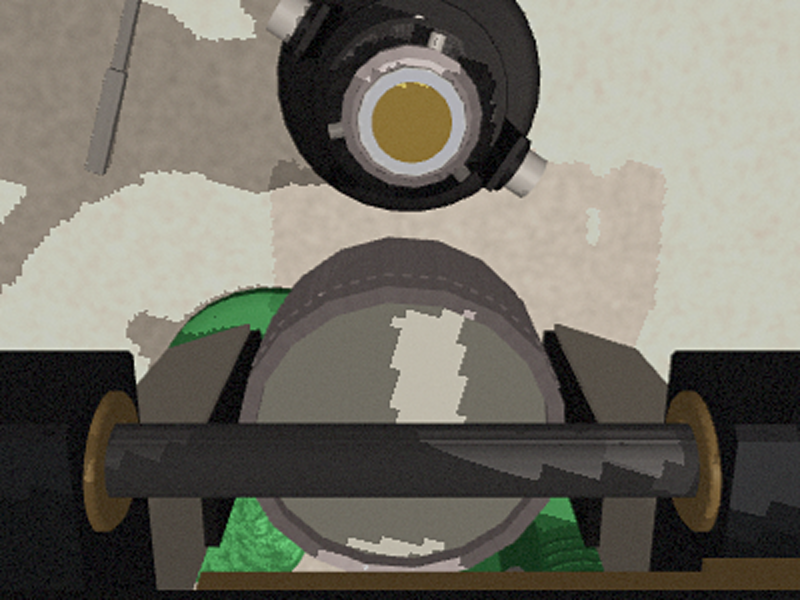

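The nose shows at crop centre about (412,120), with pins at (335,130), (438,40) and (460,173). The held ring's rim spans x 243 to 563 and y about 285 to 566. I'll compute both in the tool frame.

Run:
```python
from h import *
im,c=shot("wrist");o=bot.get_obs();p0=o["tool_pos"]
def t(u,v,z):
    p=onz(c,120+u/2,120+v/2,z);return totool(p-p0,o).round(1),p.round(1)
zr=p0[2]+8
for n,u,v,z in(("rimB",405,566,zr),("rimT",405,285,zr),("rimL",243,425,zr),("rimR",563,425,zr),("under",405,238,zr-32),
 ("lens139",412,122,139),("lens132",412,122,132),("noseB",412,187,128.5),("noseL",343,119,128.5),("noseR",482,119,128.5),("lensB",412,176,139),("lensT",412,68,139)): print(n,*t(u,v,z))
for u,v in((335,130),(438,40),(460,173)): print("pin",*t(u,v,122))
```

```text
rimB [-26.   -0.2  -8. ] [ 483.9 -139.5  246.5]
rimT [30.8 -0.2 -8. ] [ 538.4 -123.8  246.5]
rimL [  4.  -29.4  -8. ] [ 504.7 -103.1  246.5]
rimR [ 4.  28.4 -8. ] [ 520.6 -158.6  246.5]
under [30.1 -0.1 24. ] [ 537.8 -124.1  214.5]
lens139 [44.3  2.3 99.5] [ 552.1 -122.5  139. ]
lens132 [ 43.3   2.4 106.5] [ 551.2 -122.8  132. ]
noseB [ 22.4   2.5 110. ] [ 531.1 -128.7  128.5]
noseL [ 43.8 -18.9 110. ] [ 545.8 -102.2  128.5]
noseR [ 43.8  24.  110. ] [ 557.6 -143.5  128.5]
lensB [28.   2.4 99.5] [ 536.5 -127.   139. ]
lensT [59.9  2.3 99.5] [ 567.1 -118.1  139. ]
pin [ 39.5 -21.9 116.5] [ 540.8 -100.5  122. ]
pin [ 67.2  10.5 116.5] [ 576.4 -124.   122. ]
pin [ 25.6  18.1 116.5] [ 538.4 -142.7  122. ]
```

```bash
python3 -m crank '[[0.022,0.002,0,0,0,0],[0.021,0.001,0,0,0,0],[0,0,0.03,0,0,0],[0,0,0.03,0,0,0],[0,0,0.018,0,0,0]]'
python3 -m crank '[[0,0,0,0,0,0],[0,0,0.002,0,0,0],[0,0,0.002,0,0,0],[0,0,0.002,0,0,0],[0,0,0,0,0,0]]'
```

```text
time: 6.15
tool_pos: [550.7, -123.0, 159.1]
tcp_rot: [-3.14, 0.002, 0.28]
contact_force: [0.9, 0.2, -2.0]
grip_width: 59.8
finger_force: 30.0
time: 6.78
tool_pos: [551.2, -124.9, 154.7]
tcp_rot: [3.141, -0.0, 0.278]
contact_force: [0.4, -0.7, -0.9]
grip_width: 60.0
finger_force: 30.0
```

```bash
python3 -m crank '[[0,0,0.002,0,0,0],[0,0,0.001,0,0,0],[0,0,0.001,0,0,0],[0,0,0,0,0,0]]'
python3 -m crank '[[0,0,0.001,0,0,0],[0,0,0.001,0,0,0],[0,0,0,0,0,0]]'
python3 -m crank '[[0,0,0.001,0,0,0],[0,0,0.001,0,0,0],[0,0,0,0,0,0]]'
python3 - <<'E'
from h import *
a,_=shot("scene");b,_=shot("wrist")
cv2.imwrite("pics/m3.png",cv2.resize(a[205:325,240:360],None,fx=5,fy=5,interpolation=2))
E
```

```text
time: 7.28
tool_pos: [551.3, -124.8, 150.6]
tcp_rot: [3.142, -0.0, 0.278]
contact_force: [1.1, 0.9, -2.6]
grip_width: 59.8
finger_force: 30.0
time: 7.65
tool_pos: [551.4, -124.8, 148.8]
tcp_rot: [3.141, -0.0, 0.278]
contact_force: [2.1, 0.9, -0.4]
grip_width: 59.9
finger_force: 30.0
time: 8.02
tool_pos: [551.5, -124.8, 148.3]
tcp_rot: [3.141, -0.001, 0.278]
contact_force: [-1.9, 3.4, 10.6]
grip_width: 60.1
finger_force: 30.0
```

View pics/m3.png

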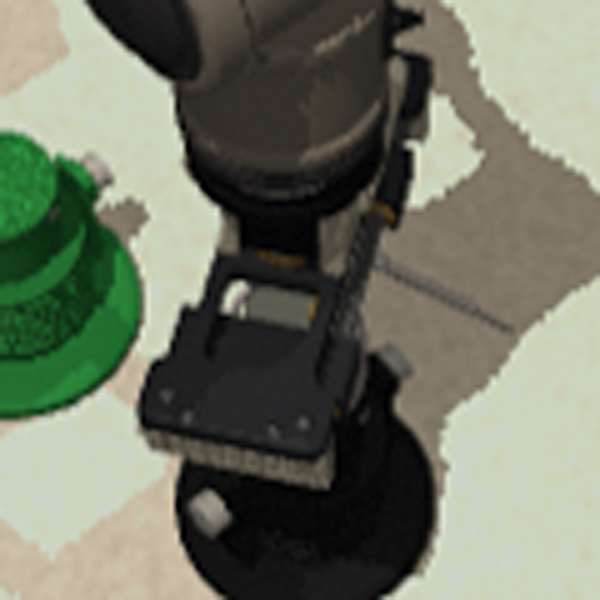

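The underside is resting on the pins: TCP 148.3 with 10.6 N. I'll start turning with light pressure.

```bash
python3 -m crank '[[0,-0.0005,0,0,0,-0.07],[0,0,0,0,0,-0.07],[0,0,0,0,0,-0.07],[0,0,0,0,0,-0.07],[0,0,0,0,0,0]]'
python3 -m crank '[[0,0,0,0,0,-0.07],[0,0,0,0,0,-0.07],[0,0,0,0,0,-0.07],[0,0,0,0,0,-0.07],[0,0,0,0,0,0]]'
```

```text
time: 8.75
tool_pos: [552.1, -124.8, 148.4]
tcp_rot: [3.139, -0.002, 0.559]
contact_force: [1.2, 1.2, 9.0]
grip_width: 59.5
finger_force: 30.0
time: 9.38
tool_pos: [552.0, -124.3, 148.3]
tcp_rot: [3.139, -0.002, 0.839]
contact_force: [0.5, 1.7, 9.5]
grip_width: 59.8
finger_force: 30.0
```

```bash
for i in 1; do python3 -m crank '[[0,0,0,0,0,-0.07],[0,0,0,0,0,-0.07],[0,0,0,0,0,-0.07],[0,0,0,0,0,-0.07],[0,0,0,0,0,0]]'; done
python3 -m crank '[[0,0,0,0,0,-0.07],[0,0,0,0,0,-0.07],[0,0,0,0,0,-0.07],[0,0,0,0,0,-0.07],[0,0,0,0,0,0]]'
```

```text
time: 10.0
tool_pos: [550.7, -123.9, 146.4]
tcp_rot: [-3.14, -0.0, 1.117]
contact_force: [0.4, 2.9, -0.1]
grip_width: 60.1
finger_force: 30.0
time: 10.62
tool_pos: [551.8, -124.0, 148.3]
tcp_rot: [3.139, -0.0, 1.397]
contact_force: [-0.2, 4.6, 8.8]
grip_width: 59.9
finger_force: 30.0
```

It dropped in at yaw ≈ 1.12, and my chained second call turned it back out. I'll turn back in smaller steps, checking each one.

```bash
python3 -m crank '[[0,0,0,0,0,0.06],[0,0,0,0,0,0.06],[0,0,0,0,0,0.06],[0,0,0,0,0,0]]'
```

```text
time: 11.12
tool_pos: [551.1, -123.9, 147.5]
tcp_rot: [3.141, -0.001, 1.215]
contact_force: [-0.7, 4.1, 5.4]
grip_width: 59.9
finger_force: 30.0
```

```bash
python3 -m crank '[[0,0,0,0,0,0.05],[0,0,0,0,0,0],[0,0,0,0,0,0]]'
```

```text
time: 11.5
tool_pos: [551.0, -123.9, 146.8]
tcp_rot: [-3.141, -0.0, 1.168]
contact_force: [-0.0, 4.7, 3.1]
grip_width: 60.1
finger_force: 30.0
```

```bash
python3 -m crank '[[0,0,0,0,0,0.05],[0,0,0.0,0,0,0],[0,0,0.001,0,0,0],[0,0,0.001,0,0,0],[0,0,0,0,0,0]]'
```

```text
time: 12.12
tool_pos: [550.8, -123.9, 144.4]
tcp_rot: [-3.141, -0.0, 1.119]
contact_force: [-0.3, 5.7, 0.8]
grip_width: 59.8
finger_force: 30.0
```

```bash
python3 -m crank '[[0.0005,-0.0003,0.001,0,0,0],[0,0,0.0015,0,0,0],[0,0,0.0015,0,0,0],[0,0,0,0,0,0]]'
python3 -m crank '[[0,0,0.001,0,0,0],[0,0,0.001,0,0,0],[0,0,0,0,0,0]]'
```

```text
time: 12.62
tool_pos: [550.8, -123.8, 140.3]
tcp_rot: [-3.141, 0.0, 1.118]
contact_force: [-0.2, 3.9, -0.6]
grip_width: 59.8
finger_force: 30.0
time: 13.0
tool_pos: [550.9, -123.7, 138.5]
tcp_rot: [-3.141, 0.0, 1.118]
contact_force: [-1.4, 3.5, -0.8]
grip_width: 59.7
finger_force: 30.0
```

```bash
python3 -m crank '[[0,0,0.001,0,0,0],[0,0,0.001,0,0,0],[0,0,0,0,0,0]]'
python3 -m crank '[[0,0,0.001,0,0,0],[0,0,0.001,0,0,0],[0,0,0,0,0,0]]'
python3 -m crank '[[0,0,0.001,0,0,0],[0,0,0,0,0,0]]'
```

```text
time: 13.38
tool_pos: [550.9, -123.8, 137.0]
tcp_rot: [3.141, 0.0, 1.118]
contact_force: [-3.2, 3.3, 4.4]
grip_width: 60.0
finger_force: 30.0
time: 13.75
tool_pos: [550.9, -123.8, 135.3]
tcp_rot: [3.141, 0.0, 1.118]
contact_force: [-4.0, 4.3, 5.4]
grip_width: 60.0
finger_force: 30.0
time: 14.0
tool_pos: [551.0, -123.8, 134.4]
tcp_rot: [3.141, 0.0, 1.118]
contact_force: [-3.2, 4.2, 6.2]
grip_width: 60.1
finger_force: 30.0
```

```bash
python3 -m crank '[[0,0,0.001,0,0,0],[0,0,0,0,0,0]]'
python3 -m crank '[[0,0,0.001,0,0,0],[0,0,0,0,0,0]]'
```

```text
time: 14.25
tool_pos: [551.0, -123.8, 134.3]
tcp_rot: [3.141, 0.0, 1.118]
contact_force: [-6.3, 4.6, 12.5]
grip_width: 59.8
finger_force: 30.0
time: 14.5
tool_pos: [550.9, -123.8, 134.2]
tcp_rot: [3.14, 0.0, 1.118]
contact_force: [-8.4, 4.6, 19.6]
grip_width: 60.0
finger_force: 30.0
```

```bash
python3 -m crank '[[0.0001,-0.0008,0,0,0,0],[0,0,0,0,0,0],[0,0,0,0,0,0]]'
python3 - <<'E'
from h import *
o=bot.get_obs();print(o["contact_force"].round(1),o["moment"].round(2),o["tool_pos"].round(2),o["tcp_rot"].round(4))
im,c=shot("wrist");t,_=shot("top");
cv2.imwrite("pics/f.png",cv2.resize(im[150:450,120:520],None,fx=2,fy=2,interpolation=2))
E
```

```text
time: 14.88
tool_pos: [550.9, -123.7, 134.2]
tcp_rot: [3.138, 0.0, 1.118]
contact_force: [-6.3, 4.4, 17.3]
grip_width: 60.0
finger_force: 30.0
[-6.3  4.4 17.3] [ 0.88  1.27 -0.01] [ 550.91 -123.74  134.21] [3.1384e+00 2.0000e-04 1.1180e+00]
```

View pics/f.png

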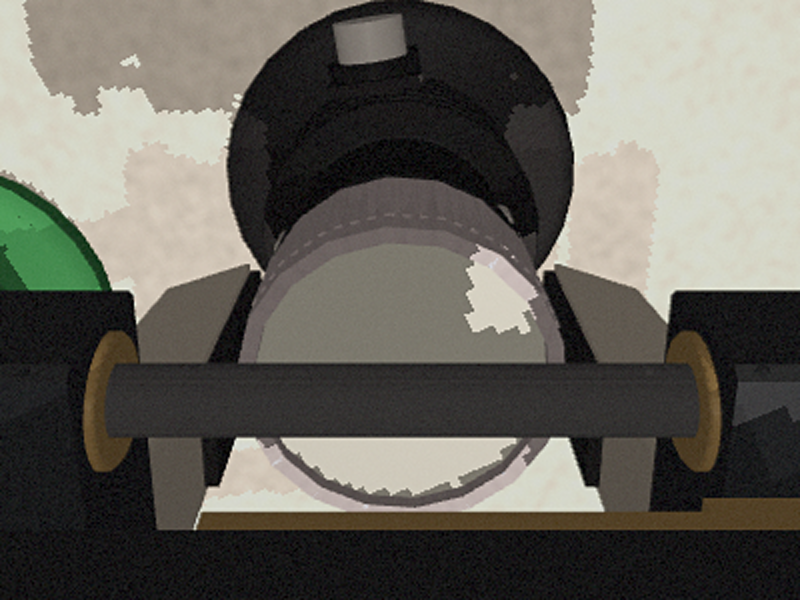

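```bash
python3 -m crank '[[0,0.0003,0.0005,0,0,0],[0,0,0,0,0,0],[0,0,0,0,0,0],[0,0,0,0,0,0],[0,0,0,0,0,0]]'; python3 -m crank '[[0,0,0,0,0,0],[0,0,0,0,0,0],[0,0,0,0,0,0],[0,0,0,0,0,0],[0,0,0,0,0,0]]'
```

```text
time: 15.6
tool_pos: [550.9, -123.7, 134.2]
tcp_rot: [3.139, 0.0, 1.118]
contact_force: [-8.4, 4.9, 22.0]
grip_width: 59.8
finger_force: 30.0
time: 16.23
tool_pos: [550.9, -123.8, 134.2]
tcp_rot: [3.139, 0.0, 1.118]
contact_force: [-7.6, 4.2, 21.2]
grip_width: 60.1
finger_force: 30.0
```

Steady against a hard stop, with no slip. I'll hand it in.

```bash
python3 -c "
from plant import bot
print(bot.close_job())"
```

```text
the job is handed in; nothing more can be done
None
```

The ring is on the lamp over its three pins, pushed down to a hard stop I take to be the shoulder, and still gripped and pressed there at about 21 N; handed in at 16 s, with no verdict returned.

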